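# Hold the knock bar down in its brackets for bolting

### The arm

A 6-joint arm with a two-finger parallel gripper is mounted at the origin on the work surface. World frame = base frame: x ahead of the robot, y to its left, z up, the work surface at z = 0. Lengths are in m, angles in rad, forces in N, time in s.
With the tool pointing down it reaches from about 0.3 to 0.95 m from the base axis. Payload 3.1 kg.
Tool frame: the origin (TCP) lies midway between the tips of the shut fingers; the grasp point (between the pads) lies 19 mm behind it; z points along the fingers, y is the line along which they close (so a half turn about z gives the same grasp; the last joint's range is limited). The gripper opens to 85 mm and grips with 20 to 120 N. Pads are 22 mm wide; open, the fingers measure 114 mm over their backs; the gripper's body (76 mm by 85 mm) begins 54 mm behind the grasp point. The pads swing forward as they close: fully open they stand 13 mm farther back than shut.
Start: joints at [1.25, 0.308, 1.634, -0, 1.2, -0.07], TCP at [0.155, 0.605, 0.231] pointing down, gripper open.
Joint ranges: [-3.06, 3.06], [-0.79, 1.96], [0.05, 2.63], [-1.19, 4.34], [0.05, 2.64], [-2.94, 2.94]. Speed limits (rad/s): [2.79, 2.79, 3.14, 3.14, 3.14, 3.14].

### API

Orientations are given as a rotation vector (axis times angle).
In Python, from rig import readout, eyes, ctrl gives the robot as it stands. The module is installed in compiled form; this text tells all that it offers.
- The arm moves only by the tool carry_out, never from a script. Its argument "plan" is one flat list of numbers, 7 for each row, row after row: the shift along the tool's x, y, z normalised to -1 to 1, where 1 is 40 cm, then the turn, a rotation vector about the tool's x, y, z normalised to -1 to 1, where 1 is 45 degrees, then the closure, from 0 (fully open) to 1 (shut). A call has 1 to 20 rows; each row is the pose to reach, as a shift and turn from the pose commanded when the call began, along the tool's axes at that moment; what a row does not reach only later rows make up. A row lasts 1/12 s, in which the tool goes at most 41.7 mm and 7.16 degrees, less where a joint would pass 70% of its speed; a pose out of reach is approached as far as the arm can. A call with a number of a shift or a turn outside -1 to 1 is refused whole. A call with a gripper value outside its range is refused whole. The fingers move at their own pace and stop on an object; "grip_force" is the grip in N (left out, the last holds). Time passes only in rows, so rows that repeat a pose let the fingers close. It gives the time, the measured TCP pose, the force, the opening and the grip force at its end, in the units of the state.
- readout.read_state(): the state, without advancing time (a new reading comes with each control period).
- eyes.capture(name): name is "scene" or "top" or "wrist"; returns a dict with "img" (400x640x3 uint8, red, green, blue), "z_map" (400x640 float32, m along the optical axis (not along the pixel's ray), 0 where there is no reading), "fx", "fy", "cx", "cy" (pixels), "k1" (the pictures are not rectified: a ray, as slopes to the right and down, at radius r is drawn at 1 + k1 r^2 times it, then the intrinsics apply), "R" (3x3) and "t" (3): a world point X has camera coordinates R X + t. Camera axes: x right, y down, z forward; pixel columns grow to the right and rows downward; lengths in m; the calibration is good to about 2 mm. A picture is of the moment at which its call begins.
- ctrl.close_job(): hands the job in; it is judged then, once.
Trained networks look in a picture, given as the dict that the camera call returned (one of the last four; its "shot" number tells which), for a name from the list of things; names that differ only in an ending like _2 or _b are one class to them, and where a whole thing is asked for, a point or a joint stands for the part that bears it (a point fixed in the world has none). Each returns a list of dicts, best first, with "confidence" (0 to 1); they miss things now and then, are a little off and sometimes report something else, mostly with a low value. They report only what shows in the picture. A call takes as long as a camera call. They do not tell look-alikes from the thing itself.
- eyes.trace(picture, query): "region" (400x640 bool, what is visible of it) and "bbox" ([centre column, centre row, width, height] in pixels, round what is visible of it).
The state is a dict: "t": time; "joints": joint angles; "joint_vel": joint speeds; "joint_torque": joint torques, N m; "tool_pos": TCP position; "eef_rot": TCP orientation; "contact_force": force on the tool from outside, world axes, zero at the start; "moment": the same for the moment, N m; "finger_gap": finger opening in m; "grasp_force": force on a finger pad.
Only numpy, scipy, OpenCV 4.12 (cv2) and the standard library are available. Lean on these libraries where they do the work, as an engineer would, in place of code of your own. Each camera call takes 0.05 s, during which the arm holds its last target. There are 200 camera calls.

### The job

I am putting the knock box back together: pick up the rubber-sleeved knock bar from the bar mat, lay it level across the box with each square end down in its bracket, and press it gently and evenly onto the rubber cushions until its end holes line up with the bolt holes in the box walls (the tops of the bar's square ends are then level with the rim). Press with about 15 N in all, never ram it, and keep it steady there for at least three seconds so that I can start the bolts from the sides; your program finishes while still holding the bar pressed down. Leave the tamper, the milk pitcher and the sauce bottle where they stand.

Things in the scene. Friction and masses are not known exactly. Their poses are not given: they have to be found in the camera images.
- knock_bar: Loose knock bar, 140 mm long along its own y, 0.22 to 0.34 kg. Origin at its very centre. Black rubber sleeve, 26 mm diameter, 112 mm long, in the middle; at each end a square steel lug 28 x 28 mm, 14 mm long, with a bolt hole in its end face on the bar's axis. Starts level on the bar mat on its lugs, axis 14 mm above the mat. The ends are alike: either way round will do.
- bar_mat: Flat brick-red silicone bar mat, fixed, 170 mm (x) x 250 mm (y), 10 mm thick. Origin at the centre of its underside, on the counter.
- knock_box: Open, empty stainless steel box fast on the counter; outside 176 mm (x) x 154 mm (y), rim 105 mm high, walls 4 mm. Origin: centre of its underside. Inside each y wall, mid-way along x, is a bracket for one bar end: a slot open at the top between dark cheeks, 32 mm wide (x), 14 mm deep (y), level with the rim, 5 mm sloped lead-ins. 146 mm between the y walls. Hollow between the brackets: room for fingers.
- bolt_line (a point): Point half-way between the bolt holes of the box's two y walls, 91 mm above the counter, 14 mm below the rim; axes as the box's, the holes lie along its y. The bar's centre belongs here; the two cushions are then squeezed 5 mm each and carry 15 N in all, the bar's weight included.
- cushion_left (a joint): Squeeze (m) of the orange rubber cushion, 30 x 12 mm, at the bottom of the bracket slot on the box's +y side; 0 = free, its top then 82 mm above the counter. Gives 1 mm for 1.5 N (so both together 1 mm for 3 N; the bar's weight alone sinks them about 1 mm); solid at 0.009.
- cushion_right (a joint): The same for the cushion in the bracket on the box's -y side.
- tamper: Bystander: coffee tamper standing on its steel foot, 58 mm in diameter, 87 mm tall, dark wooden handle. Origin at the centre of its underside.
- milk_pitcher: Bystander: stainless milk pitcher, 90 mm in diameter, 105 mm tall, handle 75 mm out on its +y side. Origin at the centre of its underside.
- sauce_bottle: Bystander: white squeeze bottle with a terracotta cone cap, 66 mm in diameter, 190 mm tall. Origin at the centre of its underside.
Things that resemble listed ones, but are neither listed nor needed, are in the scene too. There is more than one size of the knock_bar; the one meant has the size given above.

How it is judged:
By the outcome, as a careful person would: the job done as asked, in the order asked, and still so for the second after the job is handed in, while the arm keeps its last pose, push and grip.
It also fails if it takes over 54 s, if anything falls off the work surface, if the arm or the gripper's body presses on something with over 40 N, if the wrist force passes 120 N, or if a joint passes its speed limit or range.

## Working session

There is one attempt and no reset: what is moved stays moved. The work goes in short steps, Python scripts to look and compute and a tool call to move; the robot and the scene stay as the last step left them, time stands still between calls to the robot, and variables do not carry over. Pictures are saved under pics/ and viewed, at most 10 in all, crops included, and the job is handed in when it is done.

Besides the shell and the picture viewer there is one more tool, called after "Request:" as name(argument=value, ...), one argument or row to a line, values as JSON. carry_out: Moves the arm, as the interface text tells. Scaled input: -1 to 1 covers 40 cm each way for a shift and 45 degrees each way for a turn. Its arguments: {"type":"object","properties":{"plan":{"type":"array","items":{"type":"number"}},"grip_force":{"type":"number"}},"required":["plan"]}

```bash
mkdir -p pics; cat > h.py <<'E'
import numpy as np, cv2
from rig import readout, eyes, ctrl
def cloud(p):
    z=p["z_map"];v,u=np.mgrid[0:400,0:640]
    K=np.array([[p["fx"],0,p["cx"]],[0,p["fy"],p["cy"]],[0,0,1.]])
    pts=np.stack([u,v],-1).reshape(-1,1,2).astype(np.float64)
    n=cv2.undistortPoints(pts,K,np.array([p["k1"],0,0,0.])).reshape(400,640,2)
    c=np.dstack([n*z[...,None],z])
    return (c-p["t"])@p["R"]
def save(p,n): cv2.imwrite("pics/"+n+".png",p["img"][...,::-1])
E
cat > a.py <<'E'
from h import *
s=readout.read_state();print({k:np.round(v,3) for k,v in s.items()})
ims=[]
for c in("scene","top"):
    p=eyes.capture(c);W=cloud(p);ims.append(p["img"])
    for q in("knock_bar","knock_box","bar_mat","tamper","milk_pitcher","sauce_bottle"):
        for r in eyes.trace(p,q):
            m=r["region"]&(p["z_map"]>0)
            if m.sum()<10: continue
            X=W[m];xy=X[:,:2];hi=X[:,2]>np.percentile(X[:,2],95)-.006
            print(c,q,round(r["confidence"],2),np.round(r["bbox"]),np.round(np.median(X,0),3),"z95",np.percentile(X[:,2],95).round(3),"rect",[np.round(a,3) for a in cv2.minAreaRect(xy[hi].astype(np.float32)*1000)])
cv2.imwrite("pics/a.png",cv2.resize(np.vstack(ims)[...,::-1],(480,600),interpolation=cv2.INTER_AREA))
cv2.imwrite("pics/top.png",ims[1][...,::-1])
E
python3 a.py
```

```text
{'t': np.float64(0.0), 'joints': array([ 1.25 ,  0.309,  1.635, -0.   ,  1.2  , -0.07 ]), 'joint_vel': array([-0.001,  0.   , -0.001,  0.001,  0.001, -0.001]), 'joint_torque': array([ 2.0000e-03, -4.1526e+01, -2.7667e+01, -0.0000e+00,  1.0000e-02,
       -0.0000e+00]), 'tool_pos': array([0.155, 0.605, 0.23 ]), 'eef_rot': array([-3.930e-01, -3.116e+00,  3.000e-03]), 'contact_force': array([ 0.186, -0.12 , -0.03 ]), 'moment': array([-0.04 ,  0.018,  0.002]), 'grasp_force': np.float64(0.0), 'finger_gap': np.float64(0.086)}
scene knock_bar 0.94 [338. 157.  52.  32.] [ 0.304 -0.209  0.028] z95 0.037 rect [array([ 295.092, -213.233]), array([ 36.752, 178.797]), np.float64(77.135)]
scene knock_bar 0.78 [281. 192.  41.  28.] [ 0.541 -0.186  0.034] z95 0.039 rect [array([ 537.47 , -199.244]), array([ 25.601, 139.321]), np.float64(8.393)]
scene knock_bar 0.63 [200. 195.  65.  25.] [ 0.748 -0.341  0.031] z95 0.037 rect [array([ 729.137, -342.217]), array([ 33.811, 181.998]), np.float64(65.518)]
scene knock_box 0.61 [417. 277. 105. 112.] [0.486 0.259 0.05 ] z95 0.105 rect [array([493.746, 263.11
[... 1660 characters left out ...]
95 0.105 rect [array([491.715, 260.672]), array([184.394, 158.541]), np.float64(9.291)]
top bar_mat 0.84 [414. 207. 100.  75.] [ 0.5   -0.226  0.01 ] z95 0.013 rect [array([ 509.17 , -224.565]), array([170.384, 248.465]), np.float64(1.296)]
top tamper 0.69 [320. 219.  20.  25.] [0.488 0.01  0.075] z95 0.087 rect [array([490.579,  10.324]), array([31.977, 32.068]), np.float64(88.384)]
top milk_pitcher 0.16 [408. 196.  60.  16.] [ 0.532 -0.202  0.036] z95 0.04 rect [array([ 533.184, -204.165]), array([ 28.173, 141.11 ]), np.float64(7.265)]
top sauce_bottle 0.56 [391.  94.  35.  46.] [ 0.758 -0.159  0.129] z95 0.175 rect [array([ 771.496, -166.3  ]), array([20.048, 14.906]), np.float64(59.165)]
```

View pics/top.png

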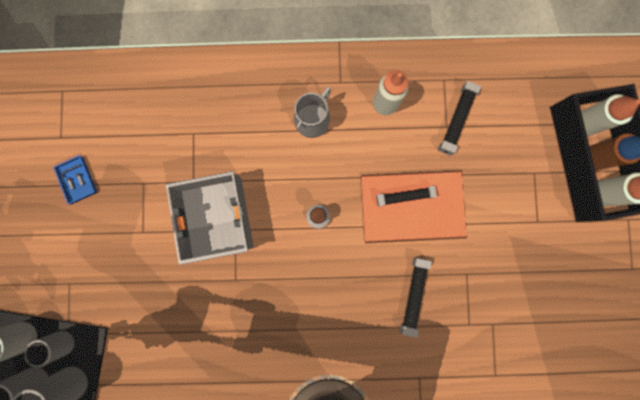

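View pics/a.png

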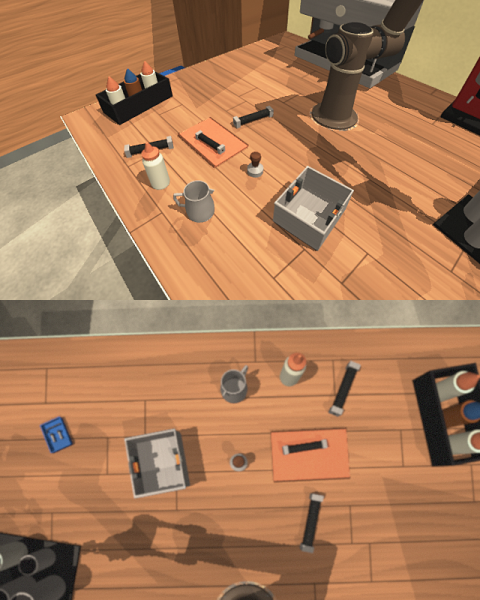

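Bar candidates in the top view are (408,196) on the mat, about 140 mm long, and two others of about 180 mm on the counter at (416,298) and (460,120). I choose the one on the mat, since its length and place both match the description. I'll check it in a close crop.

```bash
cat >> h.py <<'E'
from scipy.spatial.transform import Rotation as Ro
def want(pos,yheading_deg,s=None):
    "tool down, tool y at heading; print normalised shift/turn from the measured pose"
    s=s or readout.read_state();R=Ro.from_rotvec(s["eef_rot"]);a=np.radians(yheading_deg)
    y=np.array([np.cos(a),np.sin(a),0]);z=np.array([0,0,-1.]);x=np.cross(y,z)
    d=R.inv().apply(np.array(pos)-s["tool_pos"])/.4
    t=(R.inv()*Ro.from_matrix(np.c_[x,y,z])).as_rotvec()/(np.pi/4)
    print("t",s["t"].round(2),"shift",d.round(4),"turn",t.round(4),"F",s["contact_force"].round(1),"gap",s["finger_gap"].round(4))
E
python3 -c "
from h import *
want((.535,-.202,.2),7.5)
want((.345,.2,.23),41)
im=cv2.imread('pics/top.png')[150:330,340:500];cv2.imwrite('pics/crop.png',cv2.resize(im,None,fx=3,fy=3,interpolation=2))"
```

```text
Traceback (most recent call last):
  File "h.py", line 18, in want
    print("t",s["t"].round(2),"shift",d.round(4),"turn",t.round(4),"F",s["contact_force"].round(1),"gap",s["finger_gap"].round(4))
              ^^^^^^^^^^^^
AttributeError: 'float' object has no attribute 'round'
```

```bash
sed -i 's/s\["t"\].round(2)/round(s["t"],2)/; s/s\["finger_gap"\].round(4)/round(float(s["finger_gap"]),4)/' h.py
python3 -c "
from h import *
want((.535,-.202,.2),7.5)
want((.345,.2,.23),41)
im=cv2.imread('pics/top.png')[150:330,340:500];cv2.imwrite('pics/crop.png',cv2.resize(im,None,fx=3,fy=3,interpolation=2))"
```

```text
t 0.7 shift [-1.4209 -1.7198  0.0782] turn [ 1.000e-04 -1.000e-04  1.514e+00] F [ 0.4 -0.6  0. ] gap 0.0857
t 0.7 shift [-0.7113 -0.8641  0.0032] turn [ 1.000e-04 -0.000e+00  7.696e-01] F [ 0.4 -0.6  0. ] gap 0.0857
```

View pics/crop.png

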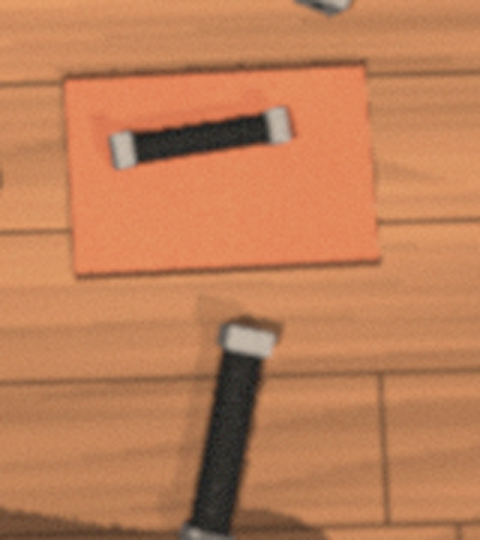

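The crop shows the short bar on the red mat, with lugs at crop pixels (123,148) and (278,126). The bar below it on the counter is clearly longer, so the choice holds and I'm moving above the mat.

Request:
carry_out(
  plan=[-0.71, -0.86, 0, 0, 0, 0.77, 0, -0.71, -0.86, 0, 0, 0, 0.77, 0, -0.71, -0.86, 0, 0, 0, 0.77, 0, -0.71, -0.86, 0, 0, 0, 0.77, 0, -0.71, -0.86, 0, 0, 0, 0.77, 0, -0.71, -0.86, 0, 0, 0, 0.77, 0, -0.71, -0.86, 0, 0, 0, 0.77, 0, -0.71, -0.86, 0, 0, 0, 0.77, 0, -0.71, -0.86, 0, 0, 0, 0.77, 0, -0.71, -0.86, 0, 0, 0, 0.77, 0, -0.71, -0.86, 0, 0, 0, 0.77, 0, -0.71, -0.86, 0, 0, 0, 0.77, 0, -0.71, -0.86, 0, 0, 0, 0.77, 0, -0.71, -0.86, 0, 0, 0, 0.77, 0],
)

```text
t: 1.87
tool_pos: [0.3448, 0.2021, 0.2315]
eef_rot: [-1.304, -2.858, -0.001]
contact_force: [-0.4, 0.2, 0.5]
finger_gap: 0.0854
grasp_force: 0.0
```

```bash
python3 -c "
from h import *
want((.535,-.202,.2),7.5)"
```

```text
t 1.87 shift [-1.0747 -0.3027  0.0778] turn [ 5.000e-04 -1.000e-03  7.429e-01] F [-0.4  0.2  0.5] gap 0.0854
```

Request:
carry_out(
  plan=[-1, -0.3, 0.08, 0, 0, 0.74, 0, -1, -0.3, 0.08, 0, 0, 0.74, 0, -1, -0.3, 0.08, 0, 0, 0.74, 0, -1, -0.3, 0.08, 0, 0, 0.74, 0, -1, -0.3, 0.08, 0, 0, 0.74, 0, -1, -0.3, 0.08, 0, 0, 0.74, 0, -1, -0.3, 0.08, 0, 0, 0.74, 0, -1, -0.3, 0.08, 0, 0, 0.74, 0, -1, -0.3, 0.08, 0, 0, 0.74, 0, -1, -0.3, 0.08, 0, 0, 0.74, 0, -1, -0.3, 0.08, 0, 0, 0.74, 0, -1, -0.3, 0.08, 0, 0, 0.74, 0, -1, -0.3, 0.08, 0, 0, 0.74, 0, -1, -0.3, 0.08, 0, 0, 0.74, 0],
)

```text
t: 3.03
tool_pos: [0.5163, -0.1766, 0.1989]
eef_rot: [-2.064, -2.367, -0.0]
contact_force: [-0.2, 0.6, -0.1]
finger_gap: 0.0856
grasp_force: 0.0
```

```bash
cat > b.py <<'E'
from h import *
import sys
p=eyes.capture("wrist");save(p,sys.argv[1]);W=cloud(p)
for r in eyes.trace(p,"knock_bar"):
    m=r["region"]&(p["z_map"]>0);X=W[m]
    zt=np.percentile(X[:,2],95);h=X[:,2]>float(sys.argv[2])
    print(round(r["confidence"],2),np.round(r["bbox"]),"zt",zt.round(4),h.sum(),cv2.minAreaRect(X[h,:2].astype(np.float32)*1000))
want((.535,-.202,.1),7.5)
E
python3 b.py w1 0.022
```

```text
0.91 [330. 200.  29. 122.] zt 0.0385 2709 ((536.3930053710938, -200.84329223632812), (27.271648406982422, 139.05140686035156), 7.468234062194824)
0.83 [394. 292.  12.  31.] zt 0.0367 127 ((642.3184814453125, -321.2874450683594), (10.961362838745117, 17.964298248291016), 27.72663688659668)
0.63 [121. 184. 171.  83.] zt 0.0364 4578 ((294.9837341308594, -215.35855102539062), (37.570003509521484, 181.30438232421875), 76.58915710449219)
t 3.13 shift [-0.0686  0.0377  0.2483] turn [-0.0003 -0.0007  0.0072] F [ 0.3  0.3 -0.6] gap 0.0854
```

View pics/w1.png

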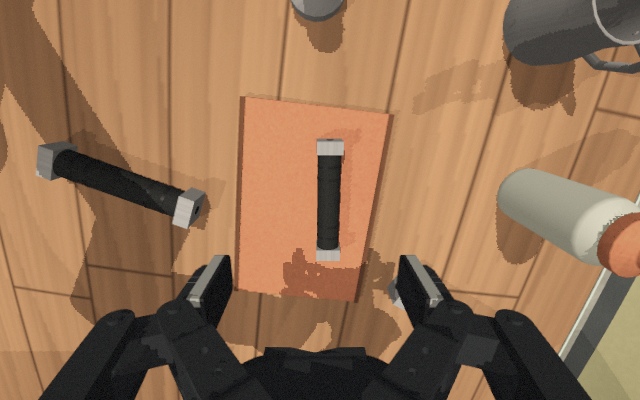

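The wrist view shows the bar upright on the mat, with its centre at (328,200), and nothing between the fingers. Its centre is (0.536, -0.201) and its yaw 7.5°.

```bash
python3 -c "
from h import *
want((.536,-.201,.06),7.5);want((.536,-.201,.013),7.5)"
```

```text
t 3.13 shift [-0.0666  0.0406  0.3483] turn [-0.0003 -0.0007  0.0072] F [ 0.3  0.3 -0.6] gap 0.0854
t 3.13 shift [-0.0666  0.0406  0.4658] turn [-0.0003 -0.0007  0.0072] F [ 0.3  0.3 -0.6] gap 0.0854
```

Request:
carry_out(
  plan=[-0.067, 0.04, 0.1, 0, 0, 0.007, 0, -0.067, 0.04, 0.2, 0, 0, 0.007, 0, -0.067, 0.04, 0.28, 0, 0, 0.007, 0, -0.067, 0.04, 0.34, 0, 0, 0.007, 0, -0.067, 0.04, 0.38, 0, 0, 0.007, 0, -0.067, 0.04, 0.41, 0, 0, 0.007, 0, -0.067, 0.04, 0.44, 0, 0, 0.007, 0, -0.067, 0.04, 0.466, 0, 0, 0.007, 0, -0.067, 0.04, 0.466, 0, 0, 0.007, 0],
  grip_force=70,
)

```text
t: 3.88
tool_pos: [0.5351, -0.2025, 0.0115]
eef_rot: [-2.072, -2.359, 0.001]
contact_force: [-0.2, -0.1, -0.4]
finger_gap: 0.0852
grasp_force: 0.0
```

Request:
carry_out(
  plan=[0, 0, 0, 0, 0, 0, 0.4, 0, 0, 0, 0, 0, 0, 0.6, 0, 0, 0, 0, 0, 0, 0.8, 0, 0, 0, 0, 0, 0, 1, 0, 0, 0, 0, 0, 0, 1, 0, 0, 0, 0, 0, 0, 1, 0, 0, 0, 0, 0, 0, 1, 0, 0, 0, 0, 0, 0, 1, 0, 0, 0, 0, 0, 0, 1, 0, 0, 0, 0, 0, 0, 1],
)

```text
t: 4.72
tool_pos: [0.5368, -0.2039, 0.014]
eef_rot: [2.073, 2.358, 0.001]
contact_force: [-1.0, 0.3, 5.4]
finger_gap: 0.0234
grasp_force: 69.1
```

Request:
carry_out(
  plan=[0, 0, -0.05, 0, 0, 0, 1, 0, 0, -0.12, 0, 0, 0, 1, 0, 0, -0.22, 0, 0, 0, 1, 0, 0, -0.32, 0, 0, 0, 1, 0, 0, -0.4, 0, 0, 0, 1, 0, 0, -0.43, 0, 0, 0, 1, 0, 0, -0.43, 0, 0, 0, 1, 0, 0, -0.43, 0, 0, 0, 1],
)

```text
t: 5.38
tool_pos: [0.5353, -0.203, 0.1838]
eef_rot: [-2.073, -2.359, 0.0]
contact_force: [-0.7, 0.7, -2.5]
finger_gap: 0.0239
grasp_force: 69.2
```

```bash
cat > c.py <<'E'
from h import *
import sys
p=eyes.capture("wrist");save(p,sys.argv[1]);W=cloud(p);s=readout.read_state()
R=Ro.from_rotvec(s["eef_rot"])
for r in eyes.trace(p,"knock_bar"):
    m=r["region"]&(p["z_map"]>0);X=R.inv().apply(W[m]-s["tool_pos"])
    m2=(abs(X[:,0])<.1)&(abs(X[:,1])<.03)&(abs(X[:,2])<.05)
    if m2.sum()<100: continue
    X=X[m2];print(round(r["confidence"],2),m2.sum(),cv2.minAreaRect(X[:,:2].astype(np.float32)*1000))
    for lo,hi in((-.08,-.056),(-.056,-.03),(.03,.056),(.056,.08)):
        k=(X[:,0]>lo)&(X[:,0]<hi)
        if k.sum()>5:print(lo,hi,k.sum(),"x",X[k,0].min().round(4),X[k,0].max().round(4),"ymid",((X[k,1].min()+X[k,1].max())/2).round(4),"z pct",np.percentile(X[k,2],[5,25,50]).round(4))
    Q=X[(X[:,0]>.03)|(X[:,0]<-.03)]
E
python3 c.py w2;python3 -c "
from h import *
want((.492,.262,.18),9.5)"
```

```text
0.86 12101 ((8.032428741455078, 1.8684473037719727), (28.14992904663086, 127.34246826171875), 89.81209564208984)
-0.056 -0.03 1130 x -0.0557 -0.03 ymid 0.0021 z pct [-0.025  -0.0241 -0.0228]
0.03 0.056 3086 x 0.03 0.056 ymid 0.0021 z pct [-0.0249 -0.024  -0.0229]
0.056 0.08 2777 x 0.056 0.0717 ymid 0.0017 z pct [-0.0263 -0.0257 -0.0252]
t 5.48 shift [1.1645 0.0454 0.0073] turn [-0.0067 -0.0044 -0.0475] F [ 0.1  0.4 -2.4] gap 0.0236
```

View pics/w2.png

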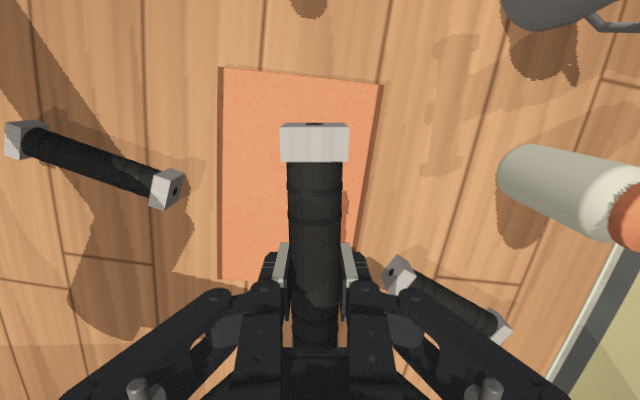

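The bar is held level, with its far lug at (314,140). Relative to the TCP its centre is at about (+1.7, +1.9, -11) mm. Next I'm moving to a viewing spot short of the box.

```bash
python3 -c "
from h import *
want((.5,.13,.30),9.5)"
```

```text
t 5.48 shift [ 0.8357  0.0213 -0.2937] turn [-0.0067 -0.0044 -0.0475] F [ 0.1  0.4 -2.4] gap 0.0236
```

Request:
carry_out(
  plan=[0.1, 0.002, -0.05, 0, 0, -0.047, 1, 0.2, 0.005, -0.1, 0, 0, -0.047, 1, 0.3, 0.007, -0.15, 0, 0, -0.047, 1, 0.4, 0.01, -0.2, 0, 0, -0.047, 1, 0.5, 0.012, -0.25, 0, 0, -0.047, 1, 0.6, 0.015, -0.29, 0, 0, -0.047, 1, 0.7, 0.018, -0.29, 0, 0, -0.047, 1, 0.78, 0.02, -0.29, 0, 0, -0.047, 1, 0.82, 0.02, -0.29, 0, 0, -0.047, 1, 0.836, 0.021, -0.29, 0, 0, -0.047, 1, 0.836, 0.021, -0.29, 0, 0, -0.047, 1, 0.836, 0.021, -0.29, 0, 0, -0.047, 1, 0.836, 0.021, -0.29, 0, 0, -0.047, 1],
)

```text
t: 6.57
tool_pos: [0.5011, 0.128, 0.2993]
eef_rot: [-2.031, -2.395, 0.005]
contact_force: [0.6, -0.0, -1.5]
finger_gap: 0.0239
grasp_force: 69.2
```

```bash
cat > d.py <<'E'
from h import *
import sys
p=eyes.capture("wrist");save(p,sys.argv[1]);W=cloud(p);v=p["z_map"]>0
m=v&(W[...,2]>.098)&(W[...,2]<.112)&(abs(W[...,0]-.492)<.12)&(abs(W[...,1]-.262)<.12)
X=W[m];print("rim",m.sum(),np.median(X[:,2]),cv2.minAreaRect(X[:,:2].astype(np.float32)*1000))
np.save("W.npy",W)
hsv=cv2.cvtColor(p["img"],cv2.COLOR_RGB2HSV)
o=v&(W[...,2]>.07)&(W[...,2]<.09)&(hsv[...,0]<20)&(hsv[...,1]>120)&(abs(W[...,0]-.492)<.06)&(abs(W[...,1]-.262)<.1)
n,l,st,c=cv2.connectedComponentsWithStats(o.astype(np.uint8))
for i in range(1,n):
    if st[i,4]>20:Q=W[l==i];print("cushion",st[i],Q.mean(0).round(4),cv2.minAreaRect(Q[:,:2].astype(np.float32)*1000))
E
python3 d.py w3; python3 c.py w3b
```

```text
rim 2838 0.10462259975090427 ((496.5121765136719, 248.37855529785156), (184.4658660888672, 125.82817077636719), 9.423307418823242)
cushion [315 108  25  11 273] [0.5053 0.1972 0.0809] ((505.5771789550781, 196.93267822265625), (29.445281982421875, 12.11042594909668), 9.595927238464355)
0.68 12137 ((8.659866333007812, 0.6830549240112305), (28.11182975769043, 127.32598114013672), 89.82077026367188)
-0.056 -0.03 1093 x -0.055 -0.03 ymid 0.0008 z pct [-0.0229 -0.0221 -0.0208]
0.03 0.056 3108 x 0.03 0.056 ymid 0.0006 z pct [-0.023  -0.0222 -0.021 ]
0.056 0.08 2850 x 0.056 0.0723 ymid 0.0005 z pct [-0.0245 -0.0239 -0.0234]
```

View pics/w3.png

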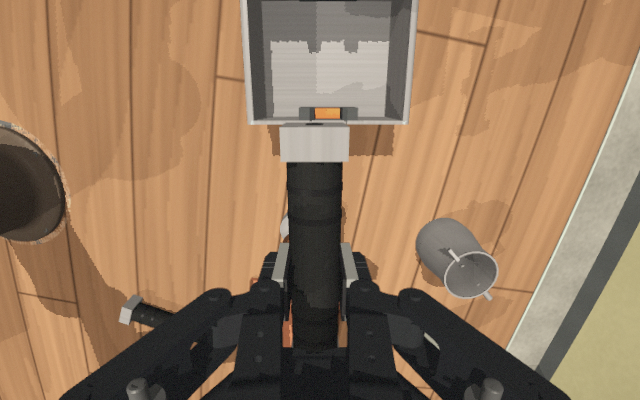

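The box is ahead with the near cushion at (328,113), and the held bar lines up with it. Going above the box.

```bash
python3 -c "
from h import *
want((.4930,.2600,.150),9.5)"
```

```text
t 6.72 shift [0.3294 0.0327 0.3758] turn [-0.0011  0.0005 -0.0032] F [ 0.3 -0.6 -1.7] gap 0.0238
```

Request:
carry_out(
  plan=[0.08, 0.01, 0, 0, 0, 0, 1, 0.16, 0.02, 0, 0, 0, 0, 1, 0.24, 0.03, 0.05, 0, 0, 0, 1, 0.3, 0.033, 0.12, 0, 0, 0, 1, 0.33, 0.033, 0.2, 0, 0, 0, 1, 0.33, 0.033, 0.28, 0, 0, 0, 1, 0.33, 0.033, 0.34, 0, 0, 0, 1, 0.33, 0.033, 0.375, 0, 0, 0, 1, 0.33, 0.033, 0.375, 0, 0, 0, 1, 0.33, 0.033, 0.375, 0, 0, 0, 1, 0.33, 0.033, 0.375, 0, 0, 0, 1],
)

```text
t: 7.63
tool_pos: [0.4943, 0.2617, 0.1523]
eef_rot: [2.031, 2.395, 0.004]
contact_force: [0.3, 0.1, -1.1]
finger_gap: 0.024
grasp_force: 69.2
```

```bash
cat > e.py <<'E'
from h import *
import sys
p=eyes.capture("wrist");save(p,sys.argv[1]);W=cloud(p);v=p["z_map"]>0;s=readout.read_state()
R=Ro.from_rotvec(s["eef_rot"]);T=R.inv().apply((W-s["tool_pos"]).reshape(-1,3)).reshape(W.shape)
print("tool",s["tool_pos"].round(4),"F",s["contact_force"].round(1))
f=lambda Q:cv2.minAreaRect((Q[:,:2]*1000).astype(np.float32))
b=v&(abs(T[...,1])<.022)&(abs(T[...,0])<.09)&(T[...,2]<-.005)&(T[...,2]>-.032)
lug=b&(T[...,0]>.058)&(T[...,2]<-.019)
print("lug(tool)",lug.sum(),f(T[lug]),"z",np.median(T[lug][:,2]).round(4))
m=v&(abs(W[...,2]-.105)<.006)&~b&(abs(T[...,0])<.14)&(abs(T[...,1])<.13)
far=m&(T[...,0]>.05)
print("rim(tool)",m.sum(),"far",f(T[far]),"all",f(T[m]))
hsv=cv2.cvtColor(p["img"],cv2.COLOR_RGB2HSV)
o=v&(abs(W[...,2]-.08)<.012)&(hsv[...,0]<20)&(hsv[...,1]>120)
print("cushion(tool)",o.sum(),f(T[o]) if o.sum()>5 else "")
E
python3 e.py w4
```

```text
tool [0.4946 0.2619 0.1528] F [-0.3  0.3 -2.1]
lug(tool) 2394 ((64.8443832397461, 0.3861818313598633), (28.17643165588379, 13.762239456176758), 89.72358703613281) z -0.0233
rim(tool) 7480 far ((64.7564697265625, -0.50067138671875), (183.91824340820312, 29.302486419677734), 89.98719024658203) all ((1.9258193969726562, -0.5367660522460938), (184.2915496826172, 154.98033142089844), 89.86408233642578)
cushion(tool) 338 ((69.95982360839844, -0.16784191131591797), (4.782866477966309, 30.847902297973633), 0.1536959856748581)
```

View pics/w4.png

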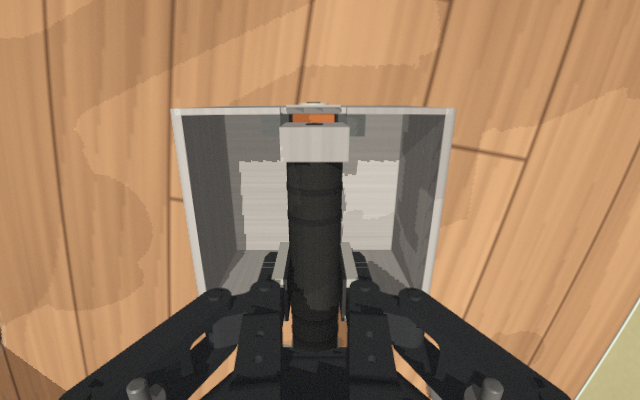

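The bar sits over the slots in w4: far lug at (314,142), far cushion at (314,118). A -0.7 mm shift along tool y centres it. Now lowering into the brackets, staying clear of the cushions.

Request:
carry_out(
  plan=[0, -0.0018, 0.02, 0, 0, 0, 1, 0, -0.0018, 0.04, 0, 0, 0, 1, 0, -0.0018, 0.06, 0, 0, 0, 1, 0, -0.0018, 0.075, 0, 0, 0, 1, 0, -0.0018, 0.085, 0, 0, 0, 1, 0, -0.0018, 0.092, 0, 0, 0, 1, 0, -0.0018, 0.099, 0, 0, 0, 1, 0, -0.0018, 0.106, 0, 0, 0, 1, 0, -0.0018, 0.112, 0, 0, 0, 1, 0, -0.0018, 0.118, 0, 0, 0, 1, 0, -0.0018, 0.124, 0, 0, 0, 1, 0, -0.0018, 0.13, 0, 0, 0, 1, 0, -0.0018, 0.1375, 0, 0, 0, 1, 0, -0.0018, 0.1375, 0, 0, 0, 1, 0, -0.0018, 0.1375, 0, 0, 0, 1],
)

```text
t: 8.93
tool_pos: [0.4919, 0.2615, 0.0956]
eef_rot: [-2.03, -2.397, 0.001]
contact_force: [0.4, -0.7, -2.1]
finger_gap: 0.0234
grasp_force: 69.2
```

```bash
python3 e.py w5
```

```text
tool [0.4921 0.2616 0.0958] F [ 0.2 -0.5 -2.4]
lug(tool) 2425 ((64.9369888305664, 0.5381135940551758), (28.187007904052734, 13.840401649475098), 89.97003173828125) z -0.0236
rim(tool) 12581 far ((64.84205627441406, 2.0170135498046875), (183.81590270996094, 29.657392501831055), 89.99944305419922) all ((1.0784378051757812, 2.1507492065429688), (183.82626342773438, 157.1968536376953), 89.87229919433594)
cushion(tool) 151 ((4.827644348144531, 16.622953414916992), (30.022789001464844, 143.592529296875), 78.1851806640625)
```

```bash
python3 -c "
import cv2
im=cv2.imread('pics/w5.png')[60:210,215:415];cv2.imwrite('pics/w5c.png',cv2.resize(im,None,fx=4,fy=4,interpolation=2))"
```

```text
(no output)
```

View pics/w5c.png

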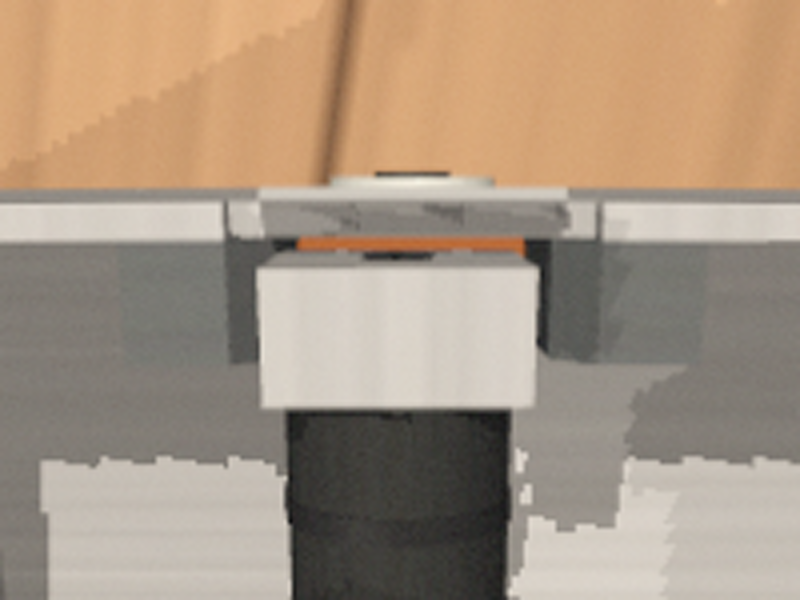

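The slot's edges are at crop columns 228 and 603, and the lug runs from 259 to 538. It is about 1.6 mm too far left, so I'm shifting it toward tool +y before going lower.

Request:
carry_out(
  plan=[0, 0.002, 0, 0, 0, 0, 1, 0, 0.0038, 0, 0, 0, 0, 1, 0, 0.0038, 0, 0, 0, 0, 1, 0, 0.0038, 0, 0, 0, 0, 1, 0, 0.0038, 0, 0, 0, 0, 1],
)

```text
t: 9.4
tool_pos: [0.4936, 0.2619, 0.0959]
eef_rot: [2.03, 2.397, 0.0]
contact_force: [-0.1, 1.1, -3.5]
finger_gap: 0.0236
grasp_force: 69.2
```

```bash
python3 e.py w6
```

```text
tool [0.4936 0.2619 0.0959] F [-0.4 -0.7 -1.6]
lug(tool) 2413 ((64.98197937011719, 0.7496414184570312), (13.868674278259277, 28.251527786254883), 0.18053656816482544) z -0.0239
rim(tool) 12465 far ((64.86044311523438, 0.814788818359375), (29.647268295288086, 183.54515075683594), 0.002936798380687833) all ((1.4129714965820312, 0.7157516479492188), (156.54917907714844, 183.771728515625), 0.14073000848293304)
cushion(tool) 128 ((71.90482330322266, 0.7465267181396484), (29.361024856567383, 1.13016939163208), 89.91791534423828)
```

Aligned: lug at 0.75 mm and rim at 0.8 mm. Lowering slowly toward the cushions.

Request:
carry_out(
  plan=[0, 0, 0.004, 0, 0, 0, 1, 0, 0, 0.008, 0, 0, 0, 1, 0, 0, 0.012, 0, 0, 0, 1, 0, 0, 0.016, 0, 0, 0, 1, 0, 0, 0.019, 0, 0, 0, 1, 0, 0, 0.022, 0, 0, 0, 1, 0, 0, 0.024, 0, 0, 0, 1, 0, 0, 0.026, 0, 0, 0, 1, 0, 0, 0.028, 0, 0, 0, 1, 0, 0, 0.03, 0, 0, 0, 1, 0, 0, 0.03, 0, 0, 0, 1, 0, 0, 0.03, 0, 0, 0, 1],
)

```text
t: 10.45
tool_pos: [0.4935, 0.2618, 0.0843]
eef_rot: [-2.03, -2.397, 0.0]
contact_force: [-2.5, -1.2, 2.6]
finger_gap: 0.0233
grasp_force: 69.6
```

```bash
cat > g.py <<'E'
from h import *
F=[];M=[];P=[];D=[]
for i in range(10):
    p=eyes.capture("wrist");s=readout.read_state();F.append(s["contact_force"]);M.append(s["moment"]);P.append(s["tool_pos"])
    if i<4:
        W=cloud(p);v=p["z_map"]>0;R=Ro.from_rotvec(s["eef_rot"]);T=R.inv().apply((W-s["tool_pos"]).reshape(-1,3)).reshape(W.shape)
        lug=v&(abs(T[...,0]-.064)<.004)&(abs(T[...,1])<.011)&(T[...,2]<-.015)
        side=v&(abs(T[...,0]-.0775)<.001)&(abs(T[...,1])<.08)&(abs(T[...,1])>.03)&(abs(W[...,2]-.105)<.008)
        D.append((np.median(W[lug][:,2]),np.median(W[side][:,2]) if side.any() else np.nan,side.sum()))
print("F",np.mean(F,0).round(2),"sd",np.std(F,0).round(2),"M",np.mean(M,0).round(3),"pos",np.mean(P,0).round(4),"t",s["t"])
print("lug z, rim z",np.mean(D,0).round(4))
save(p,"g")
E
python3 g.py; python3 e.py w7
```

```text
F [-2.54 -0.98  3.3 ] sd [0.48 0.51 0.45] M [-0.205  0.433 -0.002] pos [0.4935 0.2618 0.0841] t 10.95
lug z, rim z [1.0810e-01 1.0470e-01 8.9025e+02]
tool [0.4935 0.2618 0.0839] F [-2.4 -0.9  3.1]
lug(tool) 3626 ((68.3896484375, 0.00043487548828125), (20.775074005126953, 43.98981475830078), 0.0029929515440016985) z -0.0234
rim(tool) 14034 far ((63.92915725708008, 0.6392669677734375), (183.65435791015625, 27.840526580810547), 89.99507141113281) all ((0.3324127197265625, 0.6820526123046875), (183.84384155273438, 154.8031005859375), 89.88844299316406)
cushion(tool) 88 ((4.385013580322266, -13.990673065185547), (144.537353515625, 28.739931106567383), 12.239174842834473)
```

The cushions now carry about 5.6 N and 3.1 to 3.4 mm remains. There is a side force of 2.7 N along tool -y, so I'm easing that way by 0.4 mm while pressing half the rest.

Request:
carry_out(
  plan=[0, -0.0005, 0, 0, 0, 0, 1, 0, -0.001, 0, 0, 0, 0, 1, 0, -0.001, 0.001, 0, 0, 0, 1, 0, -0.001, 0.002, 0, 0, 0, 1, 0, -0.001, 0.003, 0, 0, 0, 1, 0, -0.001, 0.004, 0, 0, 0, 1, 0, -0.001, 0.004, 0, 0, 0, 1, 0, -0.001, 0.004, 0, 0, 0, 1, 0, -0.001, 0.004, 0, 0, 0, 1],
)

```text
t: 11.75
tool_pos: [0.4935, 0.2618, 0.0829]
eef_rot: [2.03, 2.397, 0.0]
contact_force: [-4.3, -1.4, 7.1]
finger_gap: 0.0236
grasp_force: 70.0
```

```bash
python3 g.py
```

```text
F [-3.08 -1.75  6.84] sd [0.47 0.34 0.58] M [-0.338  0.488  0.002] pos [0.4935 0.2618 0.0829] t 12.25
lug z, rim z [1.0680e-01 1.0480e-01 8.4075e+02]
```

Request:
carry_out(
  plan=[0, 0, 0.001, 0, 0, 0, 1, 0, 0, 0.002, 0, 0, 0, 1, 0, 0, 0.003, 0, 0, 0, 1, 0, 0, 0.004, 0, 0, 0, 1, 0, 0, 0.005, 0, 0, 0, 1, 0, 0, 0.006, 0, 0, 0, 1, 0, 0, 0.006, 0, 0, 0, 1, 0, 0, 0.006, 0, 0, 0, 1, 0, 0, 0.006, 0, 0, 0, 1],
)

```text
t: 13.0
tool_pos: [0.4935, 0.2618, 0.0813]
eef_rot: [2.03, 2.397, 0.0]
contact_force: [-5.2, -2.6, 11.6]
finger_gap: 0.0237
grasp_force: 70.5
```

```bash
python3 g.py
```

```text
F [-4.7  -2.56 11.3 ] sd [0.64 0.56 0.58] M [-0.466  0.792  0.006] pos [0.4935 0.2618 0.0813] t 13.5
lug z, rim z [1.052e-01 1.049e-01 8.255e+02]
```

Request:
carry_out(
  plan=[0, -0.001, 0, 0, 0, 0, 1, 0, -0.002, 0, 0, 0, 0, 1, 0, -0.002, 0.0006, 0, 0, 0, 1, 0, -0.002, 0.0012, 0, 0, 0, 1, 0, -0.002, 0.0012, 0, 0, 0, 1, 0, -0.002, 0.0012, 0, 0, 0, 1],
)

```text
t: 14.0
tool_pos: [0.4935, 0.2618, 0.0812]
eef_rot: [2.029, 2.397, 0.002]
contact_force: [-3.3, -2.3, 11.5]
finger_gap: 0.0241
grasp_force: 70.7
```

```bash
python3 g.py
```

```text
F [-3.87 -3.07 11.85] sd [0.43 0.56 0.48] M [-0.492  0.655 -0.011] pos [0.4935 0.2618 0.0812] t 14.5
lug z, rim z [1.0510e-01 1.0480e-01 8.0775e+02]
```

View pics/g.png

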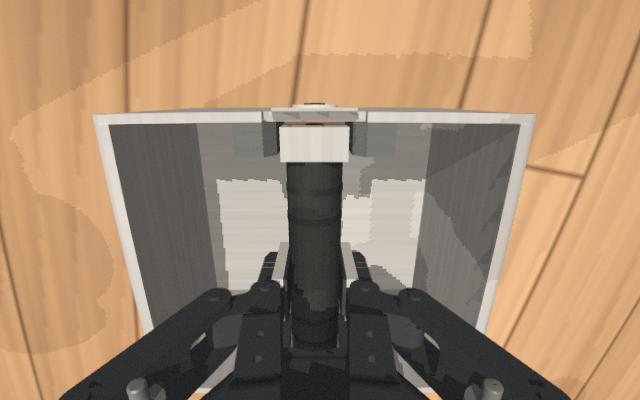

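The far lug at (314,142) sits between the cheeks and level with the rim, within about 0.3 mm. The cushions carry about 14.2 N. One small trim, then hold.

Request:
carry_out(
  plan=[0, 0, 0.0007, 0, 0, 0, 1, 0, 0, 0.0013, 0, 0, 0, 1, 0, 0, 0.0013, 0, 0, 0, 1, 0, 0, 0.0013, 0, 0, 0, 1, 0, 0, 0.0013, 0, 0, 0, 1, 0, 0, 0.0013, 0, 0, 0, 1],
)

```text
t: 15.0
tool_pos: [0.4935, 0.2618, 0.0809]
eef_rot: [2.029, 2.397, 0.002]
contact_force: [-4.6, -3.0, 12.5]
finger_gap: 0.0235
grasp_force: 70.8
```

```bash
python3 g.py
```

```text
F [-4.06 -3.02 12.9 ] sd [0.5  0.55 0.45] M [-0.518  0.72  -0.01 ] pos [0.4935 0.2618 0.0809] t 15.5
lug z, rim z [1.0480e-01 1.0490e-01 8.0125e+02]
```

The total is about 15.1 N, and the lug top (104.8 mm) is level with the rim (104.9 mm). Holding it there for more than three seconds.

Request:
carry_out(
  plan=[0, 0, 0, 0, 0, 0, 1, 0, 0, 0, 0, 0, 0, 1, 0, 0, 0, 0, 0, 0, 1, 0, 0, 0, 0, 0, 0, 1, 0, 0, 0, 0, 0, 0, 1, 0, 0, 0, 0, 0, 0, 1, 0, 0, 0, 0, 0, 0, 1, 0, 0, 0, 0, 0, 0, 1, 0, 0, 0, 0, 0, 0, 1, 0, 0, 0, 0, 0, 0, 1, 0, 0, 0, 0, 0, 0, 1, 0, 0, 0, 0, 0, 0, 1, 0, 0, 0, 0, 0, 0, 1, 0, 0, 0, 0, 0, 0, 1, 0, 0, 0, 0, 0, 0, 1, 0, 0, 0, 0, 0, 0, 1, 0, 0, 0, 0, 0, 0, 1, 0, 0, 0, 0, 0, 0, 1, 0, 0, 0, 0, 0, 0, 1, 0, 0, 0, 0, 0, 0, 1],
)

```text
t: 17.17
tool_pos: [0.4935, 0.2618, 0.0809]
eef_rot: [2.029, 2.397, 0.002]
contact_force: [-4.3, -2.9, 13.6]
finger_gap: 0.0236
grasp_force: 70.8
```

Request:
carry_out(
  plan=[0, 0, 0, 0, 0, 0, 1, 0, 0, 0, 0, 0, 0, 1, 0, 0, 0, 0, 0, 0, 1, 0, 0, 0, 0, 0, 0, 1, 0, 0, 0, 0, 0, 0, 1, 0, 0, 0, 0, 0, 0, 1, 0, 0, 0, 0, 0, 0, 1, 0, 0, 0, 0, 0, 0, 1, 0, 0, 0, 0, 0, 0, 1, 0, 0, 0, 0, 0, 0, 1, 0, 0, 0, 0, 0, 0, 1, 0, 0, 0, 0, 0, 0, 1, 0, 0, 0, 0, 0, 0, 1, 0, 0, 0, 0, 0, 0, 1, 0, 0, 0, 0, 0, 0, 1, 0, 0, 0, 0, 0, 0, 1, 0, 0, 0, 0, 0, 0, 1, 0, 0, 0, 0, 0, 0, 1, 0, 0, 0, 0, 0, 0, 1, 0, 0, 0, 0, 0, 0, 1],
)

```text
t: 18.83
tool_pos: [0.4935, 0.2619, 0.0809]
eef_rot: [2.029, 2.397, 0.002]
contact_force: [-3.8, -2.0, 14.1]
finger_gap: 0.0234
grasp_force: 70.8
```

```bash
python3 g.py && python3 -c "
from h import *
print(ctrl.close_job())"
```

```text
F [-3.87 -2.82 12.79] sd [0.44 0.52 0.46] M [-0.521  0.72   0.001] pos [0.4935 0.2618 0.0809] t 19.3333
lug z, rim z [1.048e-01 1.049e-01 8.100e+02]
the job is handed in; nothing more can be done
None
```

The knock bar is seated in its brackets and held level with the rim, pressed at about 15 N for nearly 4 s, and I handed the job in with the arm still pressing; a side force of about 5 N against a bracket cheek remained.

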